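# Swing the bench magnifier over the circuit board and switch its light on

## Task

Set up the bench magnifier for inspecting the circuit board: with a fingertip, push the magnifier's arm round on its post until the lens stands centred over the board in its holder, then press the button on the lamp's switch box fully down to switch the light on, let it come up again and take the hand away. Push and press lightly without gripping the lamp, keep off the glass, and leave the board, its holder and everything else on the bench where they stand.

Things in the scene. Friction and masses are not known exactly. Their poses are not given: they have to be found in the camera images.
- boom (a joint): Swing of the magnifier's arm about its upright post, in rad: 0 with the arm along the -x axis of lamp_base, growing counter-clockwise seen from above, from -1.5 to 1.5. It is stiff (0.6 N m of friction: about 3.5 N at 170 mm from the post) and stays where it is left, without coasting.
- magnifier: The whole swinging part, level, centre line 212 mm above the bench; origin on the post's axis, -x points out along it. Outwards: collar of 19 mm radius; aluminium tube 16 wide, 22 high, 19 to 189 mm from the axis; white switch box 40 wide, 30 high, 189 to 253 mm; round lens frame with the glass. Push the tube, box or frame sideways.
- pivot (a point): Point on the post's axis at the height of the arm's centre line, 212 mm above the bench. A wing nut rises above it to 253 mm above the bench; below is a post of 22 mm diameter.
- lens_center (a point): Centre of the round magnifying glass, 320 mm out from the post axis, 212 mm above the bench. The glass is 108 in diameter; round it is a white plastic frame of 140 outside diameter, 28 high (from 198 to 226 mm above the bench).
- lens: The magnifying glass itself, 108 in diameter, 12 thick at the middle, level in its frame; origin at its centre (same point as lens_center). Not to be touched. Sizes in mm.
- button_top (a point): Centre of the top of the lamp's push button: a round grey button of 24 diameter on top of the white switch box, 222 mm out from the post axis, on the arm's centre line. Its top stands 8 mm above the box, 235 mm above the bench; it is pressed straight down.
- button (a joint): Travel of that button in m: 0 when up, 0.004 when fully down; it springs back. About 4 N takes it fully down.
- lamp_base: The lamp's fixed base: a round flange of 112 diameter, 10 high, screwed to the bench, with the upright post; origin on the bench on the post's axis, z up. Sizes in mm.
- board (a point): Middle of the square black chip at the centre of the green circuit board, on its top, 66 mm above the bench. The board is 80 x 104, level, clamped in the holder.
- holder: The board holder with the board: 90 x 154 in outline, 76 high; loose, about 0.75 kg. Two black feet, a rail and two steel posts along its own y axis carry the board between two jaws. Origin on the bench under the board's centre, z up. Sizes in mm.
- tray: A grey open component tray of six compartments, 110 x 140 x 26 high, with small parts in it; it stands on the other side of the lamp's arm from the board holder (sizes in mm). Bystander: leave it alone. Origin at the centre of its underside.
- spool: A flanged metal solder spool, 60 diameter, 50 high, standing on end (sizes in mm). Bystander: leave it alone. Origin at the centre of its underside.
- flux: A small round tin, 48 diameter, 28 high (sizes in mm). Bystander: leave it alone. Origin at the centre of its underside.
- driver: A screwdriver 190 long lying flat, under 35 high (sizes in mm). Bystander: leave it alone. Origin near its middle, on the bench.
- pliers: A pair of pliers about 190 long lying flat, 14 high (sizes in mm). Bystander: leave it alone. Origin near its middle, on the bench.
- meter: A hand-held multimeter, 180 x 88 x 49 high, lying flat (sizes in mm). Bystander: leave it alone. Origin at the centre of its underside.
- spray: An upright spray can, 52 diameter, 150 high (sizes in mm). Bystander: leave it alone. Origin at the centre of its underside.
Not all that is in view belongs to the job. Leave any orange or purple look-alike of the holder alone.

How it is judged:
By the outcome, as a careful person would: the job done as asked, in the order asked, and still so for the second after the job is handed in, with the robot touching nothing.
It also fails if it takes over 42 s, if anything falls off the work surface, if the arm or the gripper's body presses on something with over 40 N, if the wrist force passes 120 N, or if a joint passes its speed limit or range.

## Robot

A 7-joint arm with a two-finger parallel gripper is mounted at the origin on the work surface. World frame = base frame: x ahead of the robot, y to its left, z up, the work surface at z = 0. Lengths are in m, angles in rad, forces in N, time in s.
With the tool pointing down it reaches from about 0.4 to 0.85 m from the base axis. Payload 10.4 kg.
Tool frame: the origin (TCP) lies at the very end of the fingers, on their centre line; the grasp point (between the pads) lies 19 mm behind it (arm.hold_point_z is the distance from the TCP to the grasp point, in m); z points along the fingers, y is the line along which they close (so a half turn about z gives the same grasp; the last joint's range is limited). The gripper opens to 85 mm and grips with 20 to 120 N. Pads are 22 mm wide; open, the fingers measure 114 mm over their backs; the gripper's body (76 mm by 85 mm) begins 54 mm behind the grasp point. The pads swing forward as they close: fully open they stand 13 mm farther back than shut.
Start: joints at [1.264, 0.332, -0.065, 1.46, 0.022, 1.35, -0.088], TCP at [0.175, -0.6, 0.231] pointing down, gripper open.
Joint ranges: [-2.6, 2.6], [-0.5, 2.12], [-1.47, 1.34], [0.16, 2.42], [-1.27, 4.41], [0.06, 2.06], [-2.6, 2.6]. Speed limits (rad/s): [2.22, 2.22, 2.79, 2.79, 3.14, 3.14, 3.14].

## Interface

Orientations are given as [roll, pitch, yaw] about the fixed x, y, z axes, in that order (R = Rz(yaw) Ry(pitch) Rx(roll)).
In Python, from plant import arm gives the robot as it stands. The module is installed in compiled form; this text tells all that it offers.
- The arm moves only by the tool arm_command, never from a script. Its argument "series" is one flat list of numbers, 6 for each row, row after row: the shift along the world's x, y, z normalised to -1 to 1, where 1 is 0.2 m, then the turn, a rotation vector about the world's x, y, z normalised to -1 to 1, where 1 is 90 degrees. A call has 1 to 12 rows; each row is the pose to reach, as a shift and turn from the pose commanded when the call began; what a row does not reach only later rows make up. A row lasts 1/8 s, in which the tool goes at most 62.5 mm and 10.7 degrees, less where a joint would pass 70% of its speed; a pose out of reach is approached as far as the arm can. A call with a number of a shift or a turn outside -1 to 1 is refused whole. A call with a gripper value outside its range is refused whole. "jaw" is the closure, from 0 (fully open) to 1 (shut), set as the call begins (left out, the last holds). The fingers move at their own pace and stop on an object; the grip force is fixed at half the most. Time passes only in rows, so rows that repeat a pose let the fingers close. It gives the time, the measured TCP pose, the force, the opening and the grip force at its end, in the units of the state.
- arm.read_state(): the state, without advancing time (a new reading comes with each control period).
- arm.read_camera(name): name is "scene" or "side" or "wrist"; returns the picture (480x640x3 uint8, red, green, blue); there is no depth.
- arm.camera_params(name): a dict with "intrinsics" (3x3 intrinsics, pixels), "origin" and "attitude" of the camera in the world. Camera axes: x right, y down, z forward; pixel columns grow to the right and rows downward; lengths in m; the calibration is good to about 2 mm. A picture is of the moment at which its call begins: read the wrist's pose just before it. camera_params takes no time and is no camera call; for the wrist camera it gives the pose at the moment of the call.
- arm.job_done(): hands the job in; it is judged then, once.
The state is a dict: "clock": time; "joints": joint angles; "joint_velocities": joint speeds; "tau": joint torques, N m; "tcp_pos": TCP position; "tool_rot": TCP orientation; "wrist_force": force on the tool from outside, world axes, zero at the start; "wrist_torque": the same for the moment, N m; "finger_gap": finger opening in m; "gripper_force": force on a finger pad.
Only numpy, scipy, OpenCV 4.12 (cv2) and the standard library are available. Lean on these libraries where they do the work, as an engineer would, in place of code of your own. Each camera call takes 0.05 s, during which the arm holds its last target. There are 200 camera calls.

## Working session

There is one attempt and no reset: what is moved stays moved. The work goes in short steps, Python scripts to look and compute and a tool call to move; the robot and the scene stay as the last step left them, time stands still between calls to the robot, and variables do not carry over. Pictures are saved under pics/ and viewed, at most 10 in all, crops included, and the job is handed in when it is done.

Besides the shell and the picture viewer there is one more tool, called after "Emit:" as name(argument=value, ...) on one line, values as JSON. arm_command: Moves the arm, as the interface text tells. Its arguments: {"type":"object","properties":{"series":{"type":"array"},"jaw":{"type":"number"}},"required":["series"]}

```bash
mkdir -p pics; cat > h.py <<'E'
from plant import arm
import numpy as np, cv2
def snap(n,f):
    p=arm.camera_params(n); im=arm.read_camera(n); cv2.imwrite('pics/'+f,im[:,:,::-1]); return im,p
def pl(p,uv,z):
    K=np.array(p['intrinsics']);o=np.array(p['origin']);R=np.array(p['attitude'])
    if R.shape!=(3,3):
        from scipy.spatial.transform import Rotation as Ro; R=Ro.from_euler('xyz',R).as_matrix()
    d=R@np.linalg.solve(K,[uv[0],uv[1],1]); return o+d*(z-o[2])/d[2]
def proj(p,X):
    K=np.array(p['intrinsics']);o=np.array(p['origin']);R=np.array(p['attitude'])
    if R.shape!=(3,3):
        from scipy.spatial.transform import Rotation as Ro; R=Ro.from_euler('xyz',R).as_matrix()
    q=K@(R.T@(np.array(X)-o)); return q[:2]/q[2]
E
python3 - <<'E'
from h import *
for n in('scene','side'):
    im,p=snap(n,n+'1.png'); print(n,p)
print(arm.read_state())
E
```

```text
scene {'intrinsics': array([[442.16633275,   0.        , 319.64478688],
       [  0.        , 442.16633275, 237.1563012 ],
       [  0.        ,   0.        ,   1.        ]]), 'origin': array([ 1.14239442, -0.38693949,  0.86909808]), 'attitude': array([-2.39450837, -0.00272324,  1.04213161])}
side {'intrinsics': array([[511.83294357,   0.        , 314.98973048],
       [  0.        , 511.83294357, 241.58747556],
       [  0.        ,   0.        ,   1.        ]]), 'origin': array([ 1.41923027, -0.69859401,  1.03261758]), 'attitude': array([-2.25965162, -0.01683265,  0.90356884])}
{'clock': 0.1, 'joints': array([ 1.26441696,  0.33280821, -0.06469651,  1.4608771 ,  0.02160339,
        1.34989441, -0.08847659]), 'joint_velocities': array([-0.00078671, -0.00091433,  0.00023644, -0.00046776, -0.00014704,
        0.00028859,  0.00043408]), 'tau': array([ 1.11463236e-03, -6.26755285e+01,  4.91012167e-02, -3.92433107e+01,
        1.62007328e-02,  7.05418526e-03, -1.01772498e-04]), 'tcp_pos': array([ 0.1748886 , -0.59967496,  0.23058634]), 'tool_rot': array([-3.14030267e+00,  6.33830282e-05,  2.83819900e-01]), 'wrist_force': array([0.48358827, 0.31060116, 0.09117068]), 'wrist_torque': array([-0.04915555, -0.0157838 ,  0.00880334]), 'gripper_force': 0.0, 'finger_gap': 0.08530777093157513}
```

View pics/scene1.png

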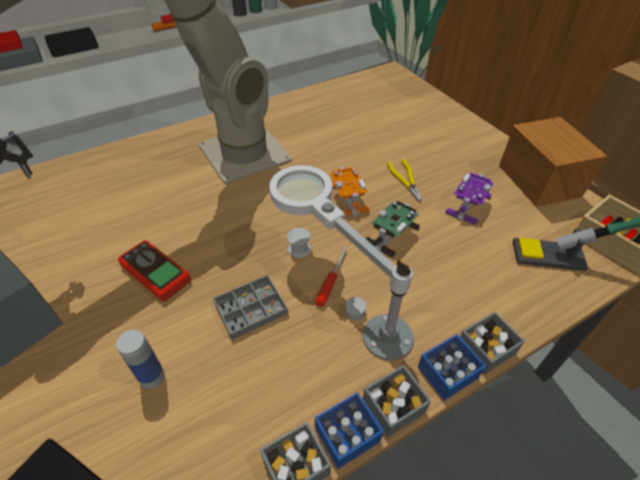

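View pics/side1.png

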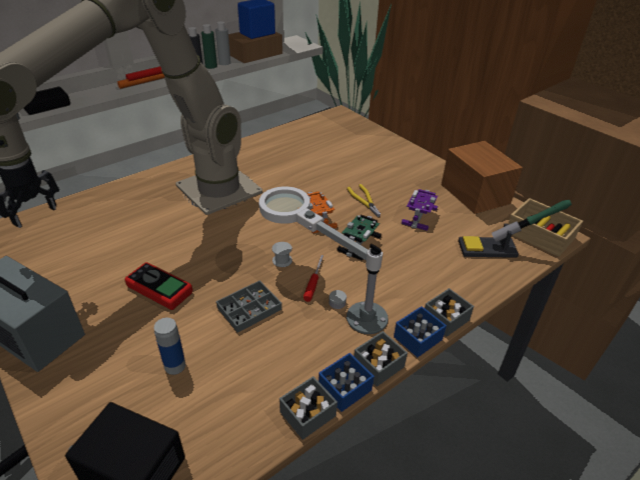

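The scene view shows the lens at about (302,188), the button at (327,208), the post top at (401,275), the base flange at (388,337) and the green board at (396,220). The side view shows the lens at (286,205), the post top at (373,257), the base at (367,318) and the green board at (362,229). The tray is on the opposite side of the arm.

```bash
python3 - <<'E'
from h import *
for n,pts in(('scene',dict(lens=(302,188,.22),btn=(327,207,.235),base=(388,338,.01),nut=(402,268,.25))),('side',dict(lens=(286,204,.22),btn=(310,216,.235),base=(367,319,.01),nut=(374,250,.25)))):
    p=arm.camera_params(n); im=cv2.imread('pics/%s1.png'%n)
    for k,(u,v,z) in pts.items(): print(n,k,pl(p,(u,v),z).round(3))
    hsv=cv2.cvtColor(im,cv2.COLOR_BGR2HSV)
    m=cv2.inRange(hsv,(60,60,40),(90,255,255)); 
    c,_=cv2.findContours(m,0,2)
    for q in c:
        if cv2.contourArea(q)>100:
            r=cv2.minAreaRect(cv2.convexHull(q)); print('green',cv2.contourArea(q),r[0],pl(p,r[0],.065).round(3),[pl(p,b,.065)[:2].round(3).tolist() for b in cv2.boxPoints(r)])
    z=(330,150,130,130) if n=='scene' else (250,170,140,160)
    x,y,w,h=z; 
    if n=='scene': a=cv2.resize(im[y:y+h,x:x+w],(400,400),interpolation=2)
    # lens frame: bright white
    m=cv2.inRange(hsv,(0,0,150),(180,45,255))
    x0=int(pts['lens'][0]);y0=int(pts['lens'][1]); mm=np.zeros_like(m); mm[y0-40:y0+40,x0-40:x0+40]=m[y0-40:y0+40,x0-40:x0+40]
    c,_=cv2.findContours(mm,0,2);q=max(c,key=cv2.contourArea);print('frame bbox',cv2.boundingRect(q))
b=cv2.imread('pics/side1.png')[165:295,300:430]; 
cv2.imwrite('pics/z.png',np.hstack([a,cv2.resize(b,(400,400),interpolation=2)]))
E
```

```text
scene lens [ 0.475 -0.041  0.22 ]
scene btn [ 0.57  -0.033  0.235]
scene base [ 0.791 -0.006  0.01 ]
scene nut [ 0.787 -0.007  0.25 ]
green 367.0 (163.62001037597656, 273.6600341796875) [ 0.419 -0.377  0.065] [[0.407, -0.411], [0.383, -0.351], [0.432, -0.344], [0.453, -0.402]]
green 236.0 (623.4432373046875, 224.4405517578125) [0.852 0.684 0.065] [[0.829, 0.644], [0.848, 0.75], [0.874, 0.724], [0.855, 0.62]]
green 497.5 (395.25, 218.75001525878906) [0.543 0.192 0.065] [[0.523, 0.135], [0.478, 0.251], [0.562, 0.249], [0.601, 0.138]]
green 898.0 (430.5, 30.5) [-0.321  1.032  0.065] [[-0.64, 1.202], [-0.564, 1.335], [-0.066, 0.897], [-0.127, 0.791]]
green 657.5 (384.02703857421875, 21.66215705871582) [-0.5    0.912  0.065] [[-0.73, 0.987], [-0.715, 1.118], [-0.303, 0.848], [-0.321, 0.741]]
green 112.5 (254.5, 5.5) [-0.968  0.486  0.065] [[-1.047, 0.492], [-1.02, 0.539], [-0.893, 0.479], [-0.919, 0.435]]
frame bbox (270, 165, 72, 61)
side lens [ 0.477 -0.04   0.22 ]
side btn [ 0.576 -0.034  0.235]
side base [ 0.792 -0.007  0.01 ]
side nut [ 0.789 -0.008  0.25 ]
green 261.5 (169.581970214
[... 286 characters left out ...]
1.16650390625) [0.842 0.744 0.065] [[0.819, 0.654], [0.837, 0.866], [0.866, 0.838], [0.846, 0.631]]
green 143.0 (207.9715118408203, 49.501625061035156) [-1.127  0.591  0.065] [[-1.407, 0.707], [-1.383, 0.76], [-0.886, 0.491], [-0.909, 0.447]]
green 541.0 (323.89654541015625, 63.24138259887695) [-0.604  0.974  0.065] [[-1.003, 1.131], [-1.052, 1.322], [-0.281, 0.847], [-0.267, 0.713]]
green 1008.5 (365.56793212890625, 52.63772964477539) [-0.594  1.257  0.065] [[-0.245, 0.791], [-1.316, 1.862], [-1.103, 1.936], [-0.12, 0.86]]
green 474.0 (344.0965881347656, 28.90926742553711) [-0.971  1.428  0.065] [[-0.625, 1.082], [-1.484, 1.824], [-1.43, 1.887], [-0.584, 1.13]]
frame bbox (259, 187, 63, 37)
```

View pics/z.png

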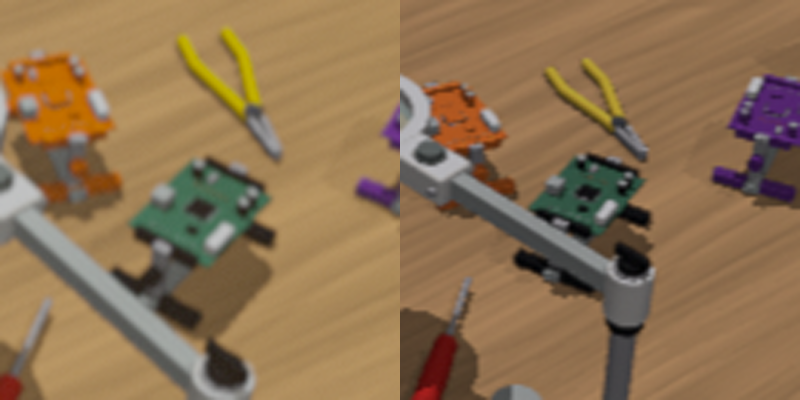

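Emit:
arm_command(series=[0, 0, 0.3, 0, 0, 0, 0.5, 0.5, 0.5, 0, 0, 0.1, 1, 1, 0.5, 0, 0, 0.4, 1, 1, 0.5, 0, 0, 0.4, 1, 1, 0.5, 0, 0, 0.4, 1, 1, 0.5, 0, 0, 0.4, 1, 1, 0.5, 0, 0, 0.4], jaw=1)

```text
clock: 0.98
tcp_pos: [0.3775, -0.3973, 0.3315]
tool_rot: [3.141, -0.001, 0.918]
wrist_force: [-0.1, -1.4, 0.7]
finger_gap: -0.0002
gripper_force: 0.0
```

Emit:
arm_command(series=[0.5, 0.5, 0, 0, 0, 0.1, 1, 1, 0, 0, 0, 0.49, 1, 1, 0, 0, 0, 0.49, 1, 1, 0, 0, 0, 0.49, 1, 1, 0, 0, 0, 0.49, 1, 1, 0, 0, 0, 0.49])

```text
clock: 1.72
tcp_pos: [0.576, -0.1983, 0.3303]
tool_rot: [-3.141, -0.002, 1.686]
wrist_force: [0.2, -0.7, -1.7]
finger_gap: 0.0002
gripper_force: 0.0
```

Emit:
arm_command(series=[0, 0, -0.3, 0, 0, 0, 0, 0, -0.65, 0, 0, 0, 0, 0.2, -0.65, 0, 0, 0, 0, 0.5, -0.65, 0, 0, 0, 0, 0.5, -0.65, 0, 0, 0, 0, 0.5, -0.65, 0, 0, 0])

```text
clock: 2.48
tcp_pos: [0.5745, -0.1023, 0.2012]
tool_rot: [-3.141, 0.001, 1.679]
wrist_force: [0.7, -0.7, 0.4]
finger_gap: -0.0004
gripper_force: 0.0
```

```bash
python3 - <<'E'
from h import *
im,p=snap('scene','scene2.png'); im2,_=snap('side','side2.png')
a=im[130:330,250:450,::-1]; b=im2[130:330,230:430,::-1]
cv2.imwrite('pics/z2.png',np.hstack([cv2.resize(a,(400,400)),cv2.resize(b,(400,400))]))
print(arm.read_state()['tcp_pos'],arm.read_state()['wrist_force'])
E
```

```text
[ 0.57464512 -0.10270938  0.2011511 ] [ 0.77886902 -0.85517518 -0.48369016]
```

View pics/z2.png

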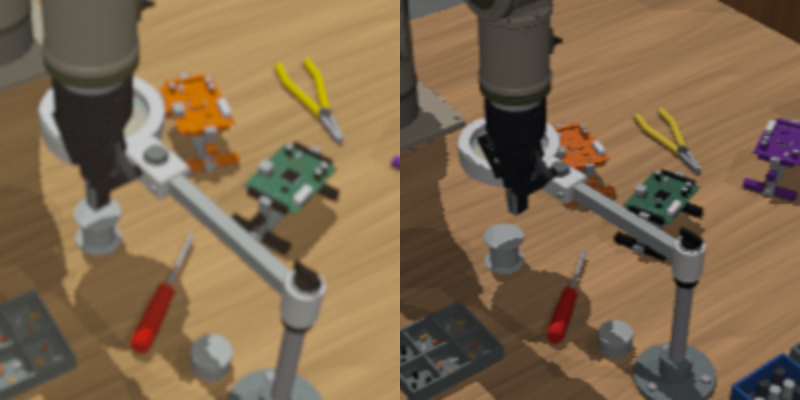

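Emit:
arm_command(series=[0, 0.1, 0, 0, 0, 0, -0.01, 0.17, 0, 0, 0, 0, -0.02, 0.24, 0, 0, 0, -0.03, -0.035, 0.31, 0, 0, 0, -0.072, -0.04, 0.36, 0, 0, 0, -0.1, -0.044, 0.405, 0, 0, 0, -0.128, -0.045, 0.455, 0, 0, 0, -0.156, -0.045, 0.505, 0, 0, 0, -0.183, -0.04, 0.55, 0, 0, 0, -0.21, -0.036, 0.6, 0, 0, 0, -0.239, -0.028, 0.65, 0, 0, 0, -0.266, -0.02, 0.7, 0, 0, 0, -0.294])

```text
clock: 4.08
tcp_pos: [0.5701, 0.0406, 0.2011]
tool_rot: [-3.14, 0.002, 1.219]
wrist_force: [-2.8, -2.5, 0.9]
finger_gap: 0.0003
gripper_force: 1.6
```

```bash
python3 - <<'E'
from h import *
im,p=snap('scene','scene3.png'); im2,_=snap('side','side3.png')
a=im[130:330,250:450,::-1]; b=im2[130:330,230:430,::-1]
cv2.imwrite('pics/z3.png',np.hstack([cv2.resize(a,(400,400)),cv2.resize(b,(400,400))]))
print(arm.read_state()['tcp_pos'],arm.read_state()['wrist_force'])
E
```

```text
[0.57067488 0.04204553 0.20138467] [ 0.16966346 -0.70641082  0.91991906]
```

View pics/z3.png

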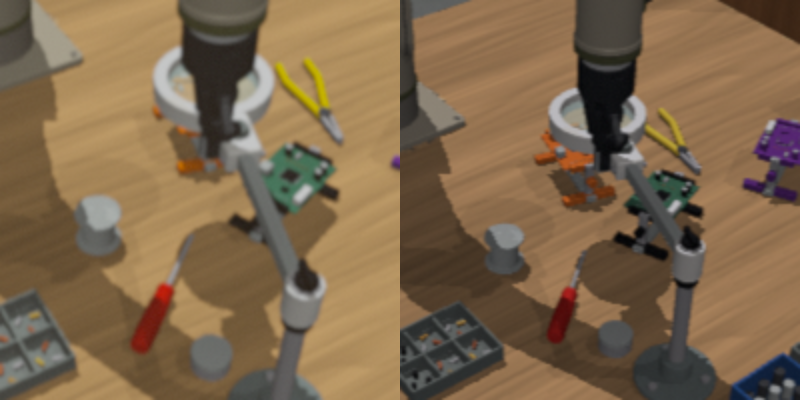

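Emit:
arm_command(series=[0.012, 0.048, 0, 0, 0, -0.028, 0.025, 0.095, 0, 0, 0, -0.056, 0.04, 0.142, 0, 0, 0, -0.083, 0.057, 0.187, 0, 0, 0, -0.111, 0.077, 0.232, 0, 0, 0, -0.14, 0.098, 0.275, 0, 0, 0, -0.167, 0.107, 0.293, 0, 0, 0, -0.178, 0.107, 0.293, 0, 0, 0, -0.178])

```text
clock: 5.18
tcp_pos: [0.5925, 0.0989, 0.2013]
tool_rot: [3.141, -0.001, 0.942]
wrist_force: [-0.2, 0.1, 0.2]
finger_gap: -0.0004
gripper_force: 0.0
```

```bash
python3 - <<'E'
from h import *
im,p=snap('scene','scene4.png'); im2,_=snap('side','side4.png')
a=im[130:330,280:480,::-1]; b=im2[130:330,260:460,::-1]
cv2.imwrite('pics/z4.png',np.hstack([cv2.resize(a,(400,400),interpolation=2),cv2.resize(b,(400,400),interpolation=2)]))
print(arm.read_state()['tcp_pos'],arm.read_state()['wrist_force'])
E
```

```text
[0.59267848 0.09840844 0.2015016 ] [-0.55026479  0.75260706 -0.25875101]
```

View pics/z4.png

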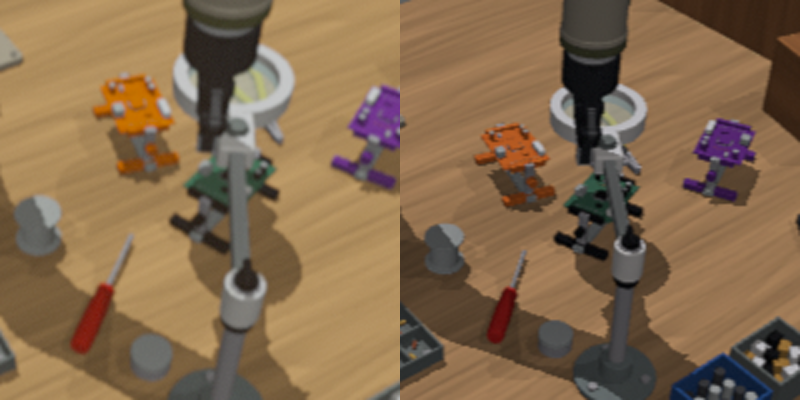

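```bash
python3 - <<'E'
from h import *
P=np.array([.790,-.007])
L=[]
for n,d in(('scene',dict(lens=(397,171.5,.215),btn=(399,192.5,.235),chip=(395.6,218.2,.066),nut0=(402,268,.25))),('side',dict(lens=(359,186,.215),btn=(363.5,201,.235),chip=(361.1,227.4,.066),nut0=(374,250,.25)))):
    p=arm.camera_params(n); im=cv2.imread('pics/%s4.png'%n)
    for k,(u,v,z) in d.items():
        X=pl(p,(u,v),z)[:2]; r=X-P; print(n,k,X.round(4),'r',np.hypot(*r).round(4),'a',np.degrees(np.arctan2(r[1],-r[0])).round(2))
    m=cv2.inRange(cv2.cvtColor(im,cv2.COLOR_BGR2HSV),(0,0,140),(180,45,255)); v=int(d['lens'][1])
    for dv in(-4,0,4):
        c=np.flatnonzero(m[v+dv,int(d['lens'][0])-45:int(d['lens'][0])+45])+int(d['lens'][0])-45; print(v+dv,c.min(),c.max())
E
```

```text
scene lens [0.5303 0.1823] r 0.3213 a 36.08
scene btn [0.6087 0.1251] r 0.2243 a 36.08
scene chip [0.5421 0.1932] r 0.3186 a 38.92
scene nut0 [ 0.7874 -0.0066] r 0.0026 a 9.62
167 367 426
171 368 426
175 371 425
side lens [0.5252 0.1858] r 0.3276 a 36.07
side btn [0.6096 0.1243] r 0.2231 a 36.05
side chip [0.5387 0.1968] r 0.3236 a 39.03
side nut0 [ 0.7894 -0.0079] r 0.0011 a -57.88
182 335 382
186 337 382
190 341 380
```

Emit:
arm_command(series=[0.01, 0.017, 0, 0, 0, -0.011, 0.02, 0.034, 0, 0, 0, -0.022, 0.029, 0.051, 0, 0, 0, -0.033, 0.029, 0.051, 0, 0, 0, -0.033, 0.029, 0.051, 0, 0, 0, -0.033, -0.01, 0, 0, 0, 0, -0.033, -0.1, -0.11, 0, 0, 0, -0.033, -0.1, -0.11, 0, 0, 0, -0.033, -0.1, -0.11, 0.2, 0, 0, -0.033, -0.1, -0.11, 0.35, 0, 0, -0.033, -0.1, -0.11, 0.35, 0, 0, -0.033])

```text
clock: 6.65
tcp_pos: [0.5735, 0.0772, 0.2739]
tool_rot: [3.138, -0.003, 0.889]
wrist_force: [-0.2, -0.4, -1.2]
finger_gap: -0.0002
gripper_force: 0.0
```

```bash
python3 - <<'E'
from h import *
im,p=snap('scene','scene5.png'); im2,_=snap('side','side5.png')
a=im[130:330,280:480,::-1]; b=im2[130:330,260:460,::-1]
cv2.imwrite('pics/z5.png',np.hstack([cv2.resize(a,(400,400),interpolation=2),cv2.resize(b,(400,400),interpolation=2)]))
print(arm.read_state()['tcp_pos'],arm.read_state()['wrist_force'])
E
```

```text
[0.57237051 0.07664523 0.27101276] [0.11155284 0.00232907 0.04866483]
```

View pics/z5.png

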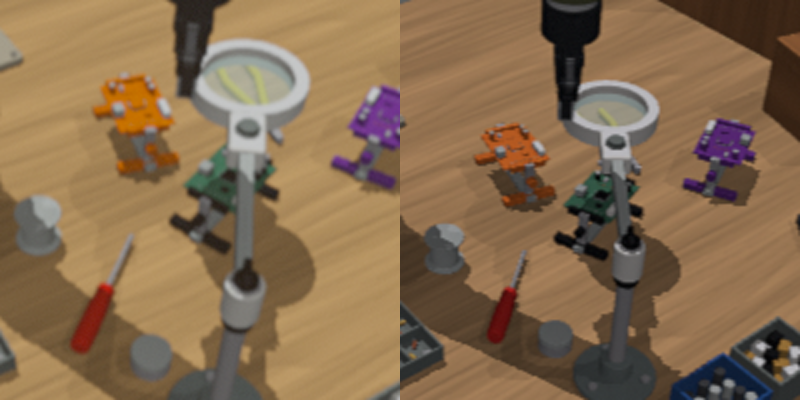

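```bash
python3 - <<'E'
from h import *
P=np.array([.790,-.007])
for n,d in(('scene',dict(lens=(404.2,171.5,.215),btn=(404,193,.235))),('side',dict(lens=(365,186,.215),btn=(368,202,.235)))):
    p=arm.camera_params(n)
    for k,(u,v,z) in d.items():
        X=pl(p,(u,v),z)[:2]; r=X-P; print(n,k,X.round(4),'r',np.hypot(*r).round(4),'a',np.degrees(np.arctan2(r[1],-r[0])).round(2))
E
```

```text
scene lens [0.5387 0.1968] r 0.3235 a 39.05
scene btn [0.6155 0.1334] r 0.224 a 38.82
side lens [0.5357 0.1998] r 0.3278 a 39.12
side btn [0.6205 0.1309] r 0.2186 a 39.13
```

Emit:
arm_command(series=[0.12, 0.14, 0, 0, 0, 0, 0.225, 0.28, 0, 0, 0, 0, 0.225, 0.28, 0, 0, 0, 0, 0.225, 0.28, -0.08, 0, 0, 0, 0.225, 0.28, -0.15, 0, 0, 0, 0.225, 0.28, -0.165, 0, 0, 0, 0.225, 0.28, -0.165, 0, 0, 0])

```text
clock: 7.62
tcp_pos: [0.6173, 0.1321, 0.2382]
tool_rot: [3.142, 0.0, 0.888]
wrist_force: [0.8, -0.4, -0.2]
finger_gap: -0.0001
gripper_force: 0.0
```

Emit:
arm_command(series=[0, 0, -0.01, 0, 0, 0, 0, 0, -0.02, 0, 0, 0, 0, 0, -0.03, 0, 0, 0, 0, 0, -0.038, 0, 0, 0, 0, 0, -0.04, 0, 0, 0, 0, 0, -0.04, 0, 0, 0])

```text
clock: 8.38
tcp_pos: [0.6176, 0.1327, 0.2312]
tool_rot: [3.141, -0.001, 0.889]
wrist_force: [-1.6, -0.4, 6.9]
finger_gap: 0.0003
gripper_force: 3.3
```

Emit:
arm_command(series=[0, 0, -0.005, 0, 0, 0, 0, 0, -0.008, 0, 0, 0, 0, 0, -0.008, 0, 0, 0])

```text
clock: 8.75
tcp_pos: [0.6181, 0.1331, 0.231]
tool_rot: [3.14, -0.002, 0.889]
wrist_force: [-3.3, -0.8, 14.4]
finger_gap: 0.0002
gripper_force: 7.0
```

```bash
python3 - <<'E'
from h import *
im,p=snap('scene','scene6.png')
s=arm.read_state(); print(s['tcp_pos'],s['wrist_force'])
for f in ('scene5','scene6'):
    q=cv2.imread(f'pics/{f}.png')[150:190,385:425]; print(q.mean((0,1)))
E
```

```text
[0.61803393 0.13309073 0.2309539 ] [-3.40419712 -1.3845079  14.23084025]
[153.184375 167.725    167.823125]
[102.390625 110.638125 112.3525  ]
```

Emit:
arm_command(series=[0, 0, 0.03, 0, 0, 0, 0, 0, 0.06, 0, 0, 0, 0, 0, 0.2, 0, 0, 0, 0, 0, 0.5, 0, 0, 0, -0.2, -0.3, 0.6, 0, 0, 0, -0.4, -0.7, 0.6, 0, 0, 0, -0.5, -1, 0.6, 0, 0, 0, -0.5, -1, 0.6, 0, 0, 0, -0.5, -1, 0.6, 0, 0, 0, -0.5, -1, 0.6, 0, 0, 0])

```text
clock: 10.05
tcp_pos: [0.5175, -0.0666, 0.3486]
tool_rot: [-3.141, -0.0, 0.889]
wrist_force: [-0.3, 1.4, -0.2]
finger_gap: 0.0001
gripper_force: 0.0
```

```bash
python3 - <<'E'
from h import *
im,p=snap('scene','scene7.png'); im2,_=snap('side','side7.png')
a=im[130:330,280:480,::-1]; b=im2[130:330,260:460,::-1]
cv2.imwrite('pics/z7.png',np.hstack([cv2.resize(a,(400,400),interpolation=2),cv2.resize(b,(400,400),interpolation=2)]))
print(arm.read_state()['tcp_pos'],arm.read_state()['wrist_force'])
E
```

```text
[ 0.51771867 -0.06588057  0.34858664] [ 0.22800769 -0.23459605 -0.28883538]
```

View pics/z7.png

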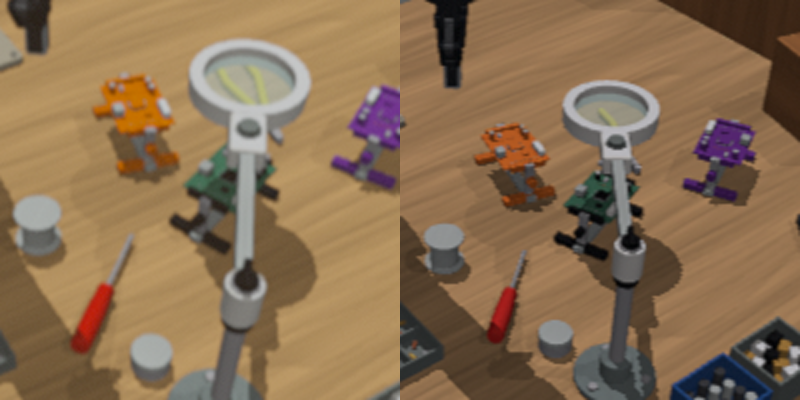

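The lens and button are where they were before the press (button at (249,127) in the crop). The button is up, the hand is clear, and the board and bystanders haven't moved.

```bash
python3 -c "
from plant import arm
print(arm.job_done())"
```

```text
the job is handed in; nothing more can be done
None
```

The job is handed in: the camera images put the lens centred over the board to within a few mm, the button was pressed until it bottomed out (about 14 N) and came back up, and the hand is clear; I saw no light in the images to confirm it came on.

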